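# Lock the tube shaker's platform to its drive pin with the retaining clip

### The arm

A 7-joint arm with a two-finger parallel gripper is mounted at the origin on the work surface. World frame = base frame: x ahead of the robot, y to its left, z up, the work surface at z = 0. Lengths are in m, angles in rad, forces in N, time in s.
With the tool pointing down it reaches from about 0.425 to 0.825 m from the base axis. Payload 3.6 kg.
Tool frame: the origin (TCP) lies at the very end of the fingers, on their centre line; the grasp point (between the pads) lies bot.grip_depth behind it (bot.grip_depth is the distance from the TCP to the grasp point, in m); z points along the fingers, y is the line along which they close (so a half turn about z gives the same grasp; the last joint's range is limited). The gripper opens to 85 mm and grips with 20 to 120 N. Pads are 22 mm wide; open, the fingers measure 114 mm over their backs; the gripper's body (76 mm by 85 mm) begins 54 mm behind the grasp point. The pads swing forward as they close: fully open they stand 13 mm farther back than shut.
Start: joints at [1.216, 0.615, -0.013, 1.423, 0.008, 1.103, -0.04], TCP at [0.21, -0.615, 0.231] pointing down, gripper open.
Joint ranges: [-3.12, 3.12], [-0.3, 2.06], [-1.34, 1.32], [0.26, 2.42], [-1.36, 4.5], [0.01, 1.98], [-2.84, 2.84]. Speed limits (rad/s): [2.79, 2.79, 3.14, 3.14, 3.14, 3.14, 3.14].

### API

Orientations are given as a unit quaternion [x, y, z, w].
In Python, from station import bot gives the robot as it stands. The module is installed in compiled form; this text tells all that it offers.
- The arm moves only by the tool apply_moves, never from a script. Its argument "steps" is one flat list of numbers, 5 for each row, row after row: the shift along the tool's x, y, z in m, then the turn about the tool's z in degrees, then the closure, from 0 (fully open) to 1 (shut). In form: [x, y, z, roll, gripper, x, y, z, roll, gripper, ...]. A call has 1 to 10 rows; each row shifts and turns the commanded pose from where the row before left it, along the tool's axes as they then stand; what a row does not reach is not made up. A row lasts 1/10 s, in which the tool goes at most 50 mm and 8.59 degrees, less where a joint would pass 70% of its speed; a pose out of reach is approached as far as the arm can. A call is refused whole if a number of a shift passes 0.05 or a number of a turn 8.59, either way. A call with a gripper value outside its range is refused whole. The fingers move at their own pace and stop on an object; the grip force is fixed at half the most. Time passes only in rows, so rows that do not move let the fingers close. It gives the time, the measured TCP pose, the force, the opening and the grip force at its end, in the units of the state.
- bot.state(): the state, without advancing time (a new reading comes with each control period).
- bot.get_image(name): name is "side" or "top"; returns a dict with "img" (480x640x3 uint8, red, green, blue), "fov_y" (degrees; the focal length in pixels is half the picture's height over the tangent of half this angle, whatever the lens; pixels are square), "cx", "cy" (the principal point, pixels), "world_to_cam" (4x4, takes a point from world to camera coordinates). Camera axes: x right, y down, z forward; pixel columns grow to the right and rows downward; lengths in m; the calibration is good to about 2 mm. A picture is of the moment at which its call begins. There is no depth.
- bot.hand_in(): hands the job in; it is judged then, once.
The state is a dict: "clock": time; "joints": joint angles; "joint_velocities": joint speeds; "joint_torque": joint torques, N m; "tcp_pos": TCP position; "eef_rot": TCP orientation; "ft_force": force on the tool from outside, world axes, zero at the start; "torque": the same for the moment, N m; "width": finger opening in m; "gripper_force": force on a finger pad.
Only numpy, scipy, OpenCV 4.12 (cv2) and the standard library are available. Lean on these libraries where they do the work, as an engineer would, in place of code of your own. Each camera call takes 0.05 s, during which the arm holds its last target. There are 200 camera calls.

### The job

The tube shaker's sprung plate sits over its steel drive pin but is not locked yet. Pick up the open retaining clip by its orange grip, press it down flat on the plate beside the pin so that it fits under the pin's head, and push it sideways into the groove until it snaps fully home around the pin; then let go. Feel your way and do not force it (never load the shaker with more than about 30 N), and leave the other things on the bench where they are.

Things in the scene. Friction and masses are not known exactly. Their poses are not given: they have to be found in the camera images.
- unit: Tube shaker, fixed: white base 190 x 190 mm, 62 mm tall; on it a red disc 172 mm across with tubes in a ring 74 mm from the axis, tops at 86 mm; above it a square aluminium sprung plate with a dark round hole, through which the steel drive pin stands. Origin: middle of the base at bench height, z up, base and plate edges along x and y, yaw within 0.6 rad. The clip may enter from any side.
- groove (a point): Point over the middle of the shaker and its plate, 100.5 mm above the bench. The drive pin is an eccentric: its axis is upright, 7 mm from this point, in whatever direction it last stopped (not given: see or feel it). It does not turn by hand. Groove core 18 mm across; above it a head 26 mm across, 103.5 to 113.5 mm above the bench. A seated clip's eye lies on the pin's axis at this height.
- plate (a joint): How far the sprung plate (100 x 100 mm) is pressed down, m: 0 at rest (top 100 mm above the bench), at most 0.007 (hard stop). It does not tilt. It takes 1.3 N to start and 3.5 N to be 2.5 mm down, 7.5 N to reach the stop. The 6 mm thick clip passes under the head only with the plate 2.5 mm or more down; a seated clip keeps it about 2.5 mm down.
- clip_grip (a point): Middle of the clip's upright orange grip, where to take it: a block 22 mm long (clip's x), 14 mm wide (clip's y, the faces to pinch), from 6 to 46 mm above the clip's underside; this point is 30 mm above the underside. Axes are the clip's: x from the grip to the open mouth, z up. 65 g or so; starts flat on the mat, grip up, x within 0.8 rad of world +x.
- clip_eye (a point): Middle of the clip's eye, 38 mm ahead of clip_grip along the clip's x, 3 mm above its underside. The clip is a flat dark steel horseshoe 6 mm thick. Its bridge is 9 mm behind this point; two sprung jaws run forward, with rounded noses (gap 14 mm at rest) 6 mm ahead. Once over the pin's core the jaws close behind it and the bridge rests against it.
- clip_mouth (a point): Middle of the clip's open mouth, 20 mm ahead of clip_eye at the flared jaw tips (39 mm wide overall). It catches the pin's core if within about 7 mm sideways; side force shows which way to shift. Pushing on with the plate down takes about 3 to 8 N; the jaws' pinch puts up to 10 N more on the pin, unfelt; it drops as the jaws snap shut, then rises steeply when the bridge meets the core.
- jaw_left (a joint): Opening of the clip's left (+y) jaw, rad: 0 closed, about 0.1 as it passes the core.
- jaw_right (a joint): Opening of the clip's right (-y) jaw, rad: 0 closed, about 0.1 as it passes the core.
- mat: Blue rubber mat the clip lies on, fixed, 150 x 120 x 5 mm; origin at the centre of its underside.
- tip_box: Bystander: blue box of pipette tips with a clear lid, 85 x 125 x 75 mm; origin at the centre of its underside.
- tube_rack: Bystander: red tube rack 60 x 140 x 36 mm; origin at the centre of its underside.
- wash_bottle: Bystander: white bottle with red cap, 60 mm across, 150 mm tall; origin at the centre of its underside.
- jar: Bystander: small amber jar with white cap, 40 mm across, 50 mm tall; origin at the centre of its underside.
- tongue (a joint): Small yellow sprung tongue in the middle of the clip's bridge, standing 2.5 mm into the eye: m pushed back, 0 free, about 0.0025 when the core rests against the bridge, that is when the clip is fully home. Pushing it back takes 0.5 N.

How it is judged:
By the outcome, as a careful person would: the job done as asked, in the order asked, and still so for the second after the job is handed in, with the robot touching nothing.
It also fails if it takes over 72 s, if anything falls off the work surface, if the arm or the gripper's body presses on something with over 40 N, if the wrist force passes 120 N, or if a joint passes its speed limit or range.

## Working session

There is one attempt and no reset: what is moved stays moved. The work goes in short steps, Python scripts to look and compute and a tool call to move; the robot and the scene stay as the last step left them, time stands still between calls to the robot, and variables do not carry over. Pictures are saved under pics/ and viewed, at most 10 in all, crops included, and the job is handed in when it is done.

Besides the shell and the picture viewer there is one more tool, called after "Request:" in YAML: its name, and indented under it one key for each argument. apply_moves: Moves the arm, as the interface text tells. Its arguments: {"type":"object","properties":{"steps":{"type":"array"}},"required":["steps"]}

```bash
mkdir -p pics; python3 - <<'E'
from station import bot
import cv2,numpy as np
s=bot.state();print({k:np.round(v,3).tolist() for k,v in s.items()},bot.grip_depth)
for n in("side","top"):
    d=bot.get_image(n);cv2.imwrite(f"pics/{n}0.png",d["img"][:,:,::-1]);print(n,d["fov_y"],d["cx"],d["cy"],np.round(d["world_to_cam"],4).tolist())
E
```

```text
{'clock': 0.0, 'joints': [1.215, 0.616, -0.013, 1.425, 0.008, 1.103, -0.04], 'joint_velocities': [0.0, -0.0, 0.001, 0.001, -0.0, -0.001, -0.001], 'joint_torque': [-0.0, -46.923, 0.259, -17.104, 0.01, 0.01, -0.0], 'tcp_pos': [0.21, -0.614, 0.23], 'eef_rot': [0.987, 0.164, -0.0, -0.001], 'ft_force': [-0.605, -0.515, 0.216], 'torque': [0.036, -0.072, 0.029], 'gripper_force': 0.0, 'width': 0.085} 0.0187
side 57.88249060849933 313.33238751942076 241.19908914631407 [[0.9807, -0.1945, 0.0202, -0.5745], [-0.0981, -0.5784, -0.8098, 0.143], [0.1692, 0.7922, -0.5863, 0.958], [0.0, 0.0, 0.0, 1.0]]
top 54.36915586875964 330.97088380760954 251.83268849658754 [[-0.0257, -0.9995, 0.0168, 0.0059], [-0.995, 0.024, -0.0967, 0.6198], [0.0962, -0.0192, -0.9952, 1.1743], [0.0, 0.0, 0.0, 1.0]]
```

View pics/top0.png

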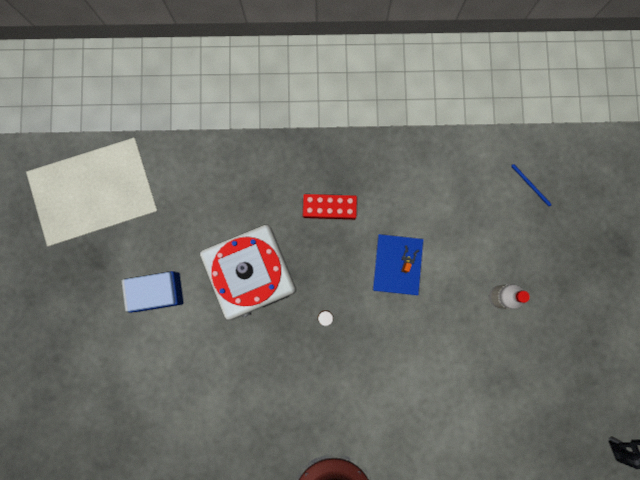

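View pics/side0.png

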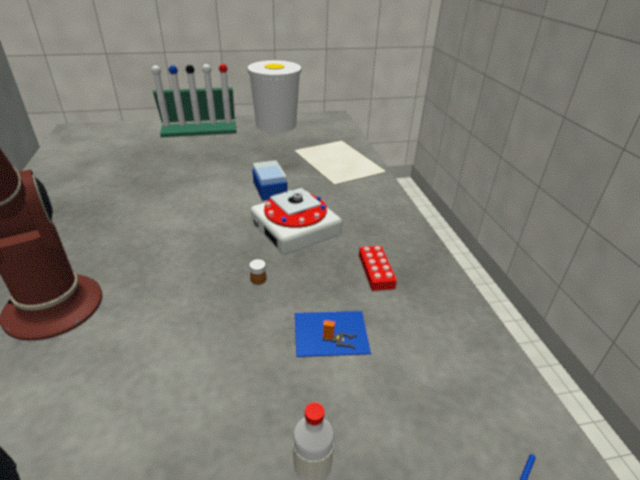

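The top view shows the shaker (plate and pin near 244,270), the mat (398,265), the clip's orange grip (407,266) with its mouth up-image (about 410,250), and the jar at (326,318). The side view shows the grip at (329,330) and the pin at (296,198). Next I'll measure and make zoomed crops.

```bash
cat > h.py <<'E'
import numpy as np,cv2
from station import bot
def cam(n):
    d=bot.get_image(n);d["f"]=240/np.tan(np.radians(d["fov_y"]/2));return d
def ray(d,u,v):
    W=d["world_to_cam"];R=W[:3,:3];o=-R.T@W[:3,3]
    r=R.T@np.array([(u-d["cx"])/d["f"],(v-d["cy"])/d["f"],1]);return o,r/np.linalg.norm(r)
def onz(d,u,v,z):
    o,r=ray(d,u,v);return o+r*(z-o[2])/r[2]
def tri(a,b):
    A=np.zeros((3,3));B=np.zeros(3)
    for o,r in(a,b):
        P=np.eye(3)-np.outer(r,r);A+=P;B+=P@o
    return np.linalg.solve(A,B)
def proj(d,p):
    c=d["world_to_cam"]@np.append(p,1);return d["cx"]+d["f"]*c[0]/c[2],d["cy"]+d["f"]*c[1]/c[2]
def orange(d):
    h=cv2.cvtColor(d["img"],cv2.COLOR_RGB2HSV);return cv2.inRange(h,(7,150,80),(18,255,255))
def cen(m):
    n,l,s,c=cv2.connectedComponentsWithStats(m);i=1+np.argmax(s[1:,4]);return c[i],s[i],(l==i)
def rd():
    s=bot.state();print(round(s["clock"],2),np.round(s["tcp_pos"],4),np.round(s["eef_rot"],4),"F",np.round(s["ft_force"],1),"w",round(s["width"],4),round(s["gripper_force"],1));return s
E
python3 - <<'E'
from h import *
T=cam("top");S=cam("side")
for d,n in((T,"top"),(S,"side")):
    c,s,_=cen(orange(d));print(n,c,s);d["c"]=c
p=tri(ray(T,*T["c"]),ray(S,*S["c"]));print("grip",p)
print("top z .051->", onz(T,*T["c"],.045))
# plate in top
h=cv2.cvtColor(T["img"],cv2.COLOR_RGB2HSV)
m=cv2.inRange(h,(0,0,130),(179,70,255));m[:, :222]=0;m[:,268:]=0;m[:249]=0;m[306:]=0
red=cv2.inRange(h,(0,150,80),(6,255,255));red[:, :195]=0;red[:,300:]=0
c,s,_=cen(red);print("red",c,s)
k,_,_=cen(red)
hull=cv2.convexHull(np.argwhere(red>0)[:,::-1].astype(np.int32));e=cv2.fitEllipse(hull);print("disc",e,onz(T,*e[0],.085))
a=T["img"][215:325,195:305];b=T["img"][230:300,365:435]
c2=S["img"][180:250,245:345];d2=S["img"][305:360,290:375]
f=lambda i,w,h:cv2.resize(i,(w,h),interpolation=cv2.INTER_CUBIC)
im=np.vstack([np.hstack([f(a,400,400)[:300] if 0 else f(a,330,330),f(b,330,330)]),np.hstack([f(c2,330,231),f(d2,330,231)])])
cv2.imwrite("pics/crop1.png",im[:,:,::-1])
E
```

```text
top [406.56896552 266.63793103] [402 262   9  10  58]
side [328.23684211 329.52631579] [324 321  10  18 152]
grip [ 0.5761508  -0.20294101  0.03157905]
top z .051-> [ 0.57584242 -0.2006066   0.045     ]
red [248.         272.15342632] [ 212  237   69   69 1649]
disc ((245.89532470703125, 271.197998046875), (68.04129028320312, 69.2271728515625), 58.19938659667969) [0.57195863 0.20038098 0.085     ]
```

View pics/crop1.png

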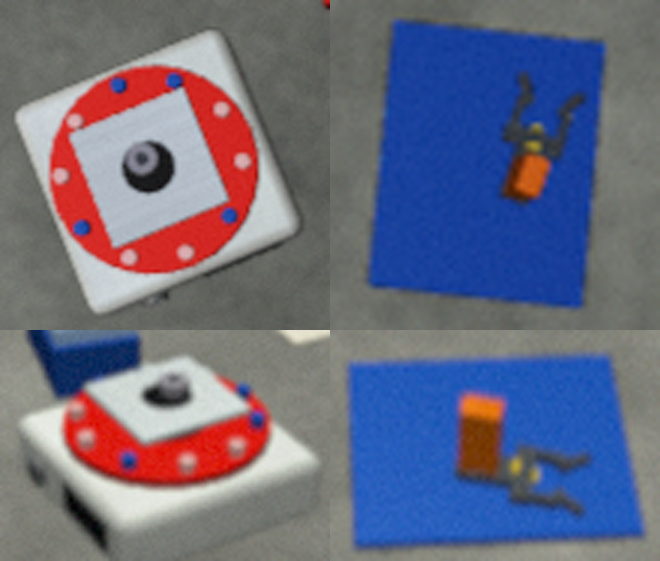

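The crops show the pin head off-centre in the dark hole (crop 143,157), the plate corners at (70,132), (184,88), (228,203) and (112,247), the jaw tips at (523,78) and (577,98), and the grip's top face at (532,172).

```bash
python3 - <<'E'
from h import *
T=cam("top");S=cam("side")
A=lambda x,y:(195+x/3-.33,215+y/3-.33)
B=lambda x,y:(365+(x-330)/4.714-.4,230+y/4.714-.4)
C=lambda x,y:(245+x/3.3-.35,180+(y-330)/3.3-.35)
D=lambda x,y:(290+(x-330)/3.882-.37,305+(y-330)/4.2-.38)
pc=[onz(T,*A(*q),.1)[:2] for q in((70,132),(184,88),(228,203),(112,247))]
c=np.mean(pc,0);print("plate",c,[np.linalg.norm(pc[i]-pc[i-1]) for i in range(4)])
e=[pc[(i+1)%4]-pc[i] for i in range(4)];print("yaw",[np.degrees(np.arctan2(v[1],v[0])) for v in e])
print("pin top",onz(T,*A(143,157),.1135),"side",onz(S,*C(173,381),.1135),"tri",tri(ray(T,*A(143,157)),ray(S,*C(173,381))))
print("hole top",onz(T,*A(149,166),.1))
# dark hole mask fit
pc2=[onz(S,*C(*q),.1)[:2] for q in((86,388),(187,356),(250,404),(146,442))];print("plate side",np.mean(pc2,0))
for n,(a,b) in dict(tipL=((523,78),(590,460)),tipR=((577,98),(578,508)),tongue=((537,138),(526,470))).items():
    print(n,onz(T,*B(*a),.009),onz(S,*D(*b),.009))
print("griptop",onz(T,*B(532,172),.051),onz(S,*D(482,405),.051))
E
```

```text
plate [0.57305267 0.20202142] [np.float64(0.09870244963941188), np.float64(0.09770873552306887), np.float64(0.09971890990762558), np.float64(0.09847806745513778)]
yaw [np.float64(-69.98526821994038), np.float64(-159.92105643734584), np.float64(109.4221141549004), np.float64(19.63607037534189)]
pin top [0.58047265 0.2040939  0.1135    ] side [0.57950456 0.20094388 0.1135    ] tri [0.5803558  0.20448145 0.11143169]
hole top [0.57403981 0.20165102 0.1       ]
plate side [0.57485801 0.20032053]
tipL [ 0.63208939 -0.20664902  0.009     ] [ 0.63507383 -0.20931153  0.009     ]
tipR [ 0.62014592 -0.23640481  0.009     ] [ 0.6207192 -0.2372437  0.009    ]
tongue [ 0.59830846 -0.21308213  0.009     ] [ 0.60001123 -0.20950271  0.009     ]
griptop [ 0.5768182  -0.20181727  0.051     ] [ 0.57613191 -0.20211138  0.051     ]
```

Request:
apply_moves:
  steps: [0,0,0,8.28,0,0,0,0,8.28,0,0,0,0,8.28,0,0,0,0,8.28,0,0,0,0,8.28,0,0.009,-0.026,0,0,0,0.009,-0.026,0,0,0,0.009,-0.026,0,0,0,0.009,-0.026,0,0,0,0.009,-0.026,0,0,0]

```text
clock: 1.3
tcp_pos: [0.3021, -0.5114, 0.2313]
eef_rot: [0.981, -0.196, 0.0, -0.0]
ft_force: [-0.0, 0.4, 0.9]
width: 0.0852
gripper_force: 0.0
```

Request:
apply_moves:
  steps: [0.009,-0.026,0,0,0,0.009,-0.026,0,0,0,0.009,-0.026,0,0,0,0.009,-0.026,0,0,0,0.009,-0.026,0,0,0,0.009,-0.026,0,0,0,0.009,-0.026,0,0,0,0.009,-0.026,0,0,0,0.009,-0.026,0,0,0,0.009,-0.026,0,0,0]

```text
clock: 2.3
tcp_pos: [0.4849, -0.3058, 0.2314]
eef_rot: [0.981, -0.196, 0.0, -0.0]
ft_force: [0.6, -0.4, -0.1]
width: 0.0852
gripper_force: 0.0
```

Request:
apply_moves:
  steps: [0.009,-0.026,0,0,0,0.009,-0.026,0,0,0,0.009,-0.026,0,0,0,0.009,-0.026,0,0,0,0.009,-0.026,0,0,0,0,0,0,0,0,0,0,0,0,0]

```text
clock: 3.0
tcp_pos: [0.5757, -0.2034, 0.2311]
eef_rot: [0.981, -0.195, -0.0, 0.0]
ft_force: [-0.7, -0.1, 0.3]
width: 0.0857
gripper_force: 0.0
```

Request:
apply_moves:
  steps: [0,-0.001,0.03,0,0,0,0,0.03,0,0,0,0,0.03,0,0,0,0,0.03,0,0,0,0,0.03,0,0,0,0,0.03,0,0,0,0,0.02,0,0,0,0,0.01,0,0,0,0,0.004,0,0,0,0,0,0,0]

```text
clock: 4.0
tcp_pos: [0.576, -0.2039, 0.0177]
eef_rot: [0.981, -0.196, 0.0, 0.0]
ft_force: [-0.1, -0.3, 1.1]
width: 0.0857
gripper_force: 0.0
```

Request:
apply_moves:
  steps: [0,0,0,0,1,0,0,0,0,1,0,0,0,0,1,0,0,0,0,1,0,0,0,0,1,0,0,0,0,1,0,0,0,0,1,0,0,0,0,1]

```text
clock: 4.8
tcp_pos: [0.5763, -0.2031, 0.0177]
eef_rot: [0.981, -0.196, 0.0, -0.0]
ft_force: [0.1, -0.4, 4.0]
width: 0.0135
gripper_force: 58.7
```

Request:
apply_moves:
  steps: [0,0,-0.005,0,1,0,0,-0.02,0,1,0,0,-0.03,0,1,0,0,-0.03,0,1,0,0,-0.03,0,1,0,0,-0.03,0,1,0,0,-0.015,0,1,-0.01,-0.017,0,0,1,-0.015,-0.025,0,0,1,-0.015,-0.025,0,0,1]

```text
clock: 5.8
tcp_pos: [0.564, -0.1254, 0.1772]
eef_rot: [0.981, -0.196, -0.0, 0.0]
ft_force: [-0.2, 0.5, -1.7]
width: 0.0132
gripper_force: 58.4
```

Request:
apply_moves:
  steps: [-0.015,-0.025,0,0,1,-0.015,-0.025,0,0,1,-0.015,-0.025,0,0,1,-0.015,-0.025,0,0,1,-0.015,-0.025,0,0,1,-0.015,-0.025,0,0,1,-0.015,-0.025,0,0,1,-0.015,-0.025,0,0,1,-0.015,-0.025,0,0,1,-0.015,-0.025,0,0,1]

```text
clock: 6.8
tcp_pos: [0.5214, 0.1635, 0.1771]
eef_rot: [0.981, -0.196, -0.0, 0.0]
ft_force: [-0.1, 0.3, -0.3]
width: 0.0135
gripper_force: 58.4
```

Request:
apply_moves:
  steps: [-0.015,-0.025,0,0,1,-0.015,-0.025,0,0,1,-0.007,-0.01,0,0,1,0,0,0,0,1,0,0,0,0,1]

```text
clock: 7.3
tcp_pos: [0.5112, 0.2302, 0.1772]
eef_rot: [0.981, -0.196, 0.0, 0.001]
ft_force: [0.7, -0.4, -1.3]
width: 0.0132
gripper_force: 58.5
```

```bash
python3 - <<'E'
from h import *
rd()
T=cam("top");S=cam("side")
p=(.511,.232,.17);f=lambda i:cv2.resize(i,(400,400),interpolation=cv2.INTER_CUBIC)
r=[]
for d in(T,S):
    u,v=proj(d,p);u,v=int(u),int(v);print(u-40,v-40);r.append(f(d["img"][v-40:v+40,u-40:u+40]))
cv2.imwrite("pics/crop2.png",np.hstack(r)[:,:,::-1])
E
```

```text
7.3 [0.5112 0.2302 0.1772] [ 9.805e-01 -1.964e-01  1.000e-04  1.000e-03] F [ 0.7 -0.4 -1.3] w 0.0132 58.5
185 256
229 132
```

View pics/crop2.png

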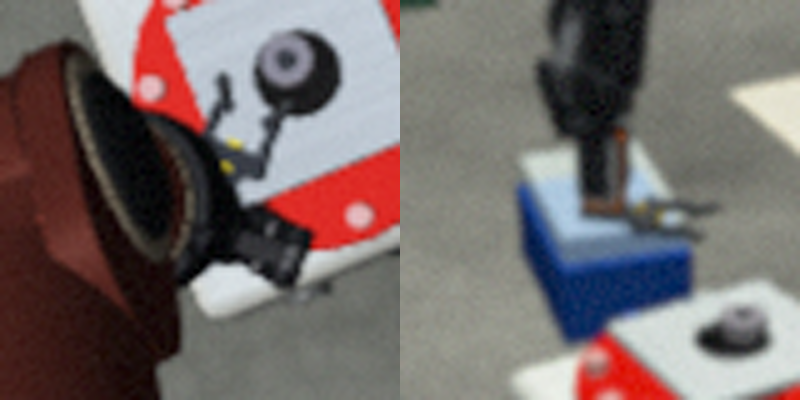

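The clip is held level with the mouth toward the pin. In the top crop its left tip is at (222,80), its right tip merges with the dark hole near (290,105), and the pin head is at (287,60).

```bash
python3 - <<'E'
from h import *
T=cam("top");S=cam("side")
A=lambda x,y:(185+x/5-.4,256+y/5-.4)
B=lambda x,y:(229+(x-400)/5-.4,132+y/5-.4)
for n,q,z in(("tipL",(222,80),.17),("tipR",(290,105),.17),("pin",(287,60),.1135),("tongue",(233,148),.17)):print(n,onz(T,*A(*q),z))
for n,q,z in(("tipL",(715,208),.17),("tipR",(698,236),.17),("pin",(742,320),.1135),("tongue",(640,212),.17)):print(n,onz(S,*B(*q),z))
# finer pin head: grey-purple blob centroid
for d,z in((T,.1135),(S,.1135)):
    u,v=proj(d,(.5803,.2035,.1135));u,v=int(round(u)),int(round(v));c=d["img"][v-9:v+10,u-9:u+10].astype(int)
    print(u,v);print(c.sum(2)//3)
E
```

```text
tipL [0.56693344 0.22453599 0.17      ]
tipR [0.55487964 0.19400915 0.17      ]
pin [0.57906871 0.20490378 0.1135    ]
tongue [0.53615608 0.21974455 0.17      ]
tipL [0.56808692 0.21821437 0.17      ]
tipR [0.55478774 0.18901218 0.17      ]
pin [0.57888042 0.19839691 0.1135    ]
tongue [0.5291334  0.21980006 0.17      ]
243 267
[[196 199 198 200 199 202 202 203 201 206 205 205 205 206 204 203 202 200
  201]
 [198 198 197 201 202 197 199 202 207 205 206 205 205 202 201 200 202 199
  198]
 [199 202 201 203 203 203 207 202 205 202 204 201 201 203 201 198 196 198
  201]
 [201 201 203 203 206 204 204 201 200 187 177 176 187 198 196 196 202 201
  202]
 [203 205 205 203 202 185 176 170 153 124  98  93 110 124 154 191 204 203
  202]
 [204 205 202 203 192 164 151 146 135 130 113  78  44  47  73 127 183 201
  204]
 [203 201 203 185 162 148 145 148 153 151 145 130  82  33  26  50 120 177
  201]
 [199 200 186 153 142 144 141 125 129 141 147 144 112  52  28  22  51 121
  179]
 [200 196 164 130 142 139 111  84  85 106 136 148 138  86  27  28  28  51
  158]
 [196 185 130 118 148 136  95  63  62  68
[... 1617 characters left out ...]
 137 139 135 136 137 136 132 163 205 217 217
  216]
 [175 139 120  88  69  82  96 116 128 124 127 118 106 105 149 201 222 221
  217]
 [137  86  54  32  42  53  75  86  99 101  96  92  84  78 132 188 218 219
  220]
 [113  45  25  23  29  41  62  78  83  84  82  73  61  56 104 169 205 217
  219]
 [118  59  24  21  19  21  47  56  67  65  64  56  49  51 105 169 205 219
  218]
 [150  98  62  36  21  31  26  36  43  35  48  44  60  88 135 185 212 217
  215]
 [193 160 120  95  73  60  57  63  63  67  78  93 121 150 179 205 218 218
  218]
 [214 197 179 161 145 128 123 123 121 132 147 162 179 199 213 220 219 218
  215]
 [220 217 210 204 198 188 179 183 184 191 202 205 210 218 219 221 218 215
  220]]
```

Request:
apply_moves:
  steps: [-0.004,-0.0025,0,0,1,0,0,0.02,0,1,0,0,0.02,0,1,0,0,0.01,0,1,0,0,0.005,0,1,0,0,0.003,0,1,0,0,0,0,1,0,0,0,0,1]

```text
clock: 8.3
tcp_pos: [0.5088, 0.2362, 0.12]
eef_rot: [0.981, -0.196, 0.001, -0.0]
ft_force: [-0.7, 0.8, -0.5]
width: 0.0131
gripper_force: 58.5
```

Request:
apply_moves:
  steps: [0,0,0.002,0,1,0,0,0.002,0,1,0,0,0.002,0,1,0,0,0,0,1,0,0,0,0,1]

```text
clock: 8.8
tcp_pos: [0.5082, 0.236, 0.1133]
eef_rot: [0.981, -0.196, -0.0, 0.0]
ft_force: [0.5, 0.1, -0.4]
width: 0.013
gripper_force: 58.5
```

Request:
apply_moves:
  steps: [0,0.001,0.0015,0,1,0,0,0.0015,0,1,0,0,0,0,1,0,0,0,0,1]

```text
clock: 9.2
tcp_pos: [0.5082, 0.2354, 0.1107]
eef_rot: [0.981, -0.196, 0.0, -0.0]
ft_force: [-0.5, 0.7, 1.1]
width: 0.0134
gripper_force: 58.6
```

Request:
apply_moves:
  steps: [0,0,0.001,0,1,0,0,0.001,0,1,0,0,0,0,1,0,0,0,0,1]

```text
clock: 9.6
tcp_pos: [0.5082, 0.2354, 0.1086]
eef_rot: [0.981, -0.196, 0.0, -0.0]
ft_force: [1.0, 1.9, 3.2]
width: 0.0132
gripper_force: 58.9
```

Request:
apply_moves:
  steps: [0,0,0.001,0,1,0,0,0.0007,0,1,0,0,0,0,1,0,0,0,0,1]

```text
clock: 10.0
tcp_pos: [0.5082, 0.2354, 0.1069]
eef_rot: [0.981, -0.196, 0.0, -0.0]
ft_force: [-0.1, 1.8, 5.6]
width: 0.0133
gripper_force: 59.1
```

```bash
python3 - <<'E'
from h import *
F=[]
for i in range(3):
    T=cam("top");F.append(bot.state()["ft_force"])
rd();print(np.mean(F,0))
S=cam("side")
f=lambda i:cv2.resize(i,(400,400),interpolation=cv2.INTER_CUBIC)
r=[]
for d in(T,S):
    u,v=proj(d,(.565,.21,.1));u,v=int(u),int(v);print(u-25,v-25);r.append(f(d["img"][v-25:v+25,u-25:u+25]))
cv2.imwrite("pics/crop3.png",np.hstack(r)[:,:,::-1])
E
```

```text
10.15 [0.5082 0.2353 0.1068] [ 9.807e-01 -1.956e-01  3.000e-04 -3.000e-04] F [0.4 1.7 4.8] w 0.0131 59.1
[0.4357056  0.98486269 5.17517007]
215 248
266 173
```

View pics/crop3.png

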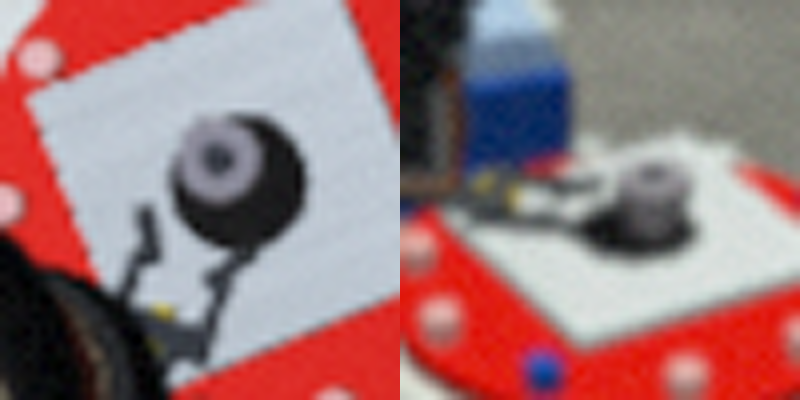

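The clip lies flat on the plate with its mouth centred on the pin to about 1 mm: tips at crop (145,208) and (252,252), pin head at (215,160). About 40 mm of travel remains, so I'll push in gently.

Request:
apply_moves:
  steps: [0.003,0,0,0,1,0.003,0,0,0,1,0.003,0,0,0,1,0.003,0,0,0,1,0,0,0,0,1]

```text
clock: 10.7
tcp_pos: [0.5174, 0.2305, 0.1063]
eef_rot: [0.981, -0.195, -0.002, 0.001]
ft_force: [-3.1, 1.1, 4.7]
width: 0.013
gripper_force: 59.3
```

Request:
apply_moves:
  steps: [0.002,0,0,0,1,0.002,0,0,0,1,0.002,0,0,0,1,0,0,0,0,1]

```text
clock: 11.1
tcp_pos: [0.5226, 0.2283, 0.1063]
eef_rot: [0.981, -0.195, -0.002, 0.001]
ft_force: [-2.6, -0.0, 6.1]
width: 0.013
gripper_force: 59.3
```

Request:
apply_moves:
  steps: [0.002,0,0,0,1,0.002,0,0,0,1,0,0,0,0,1]

```text
clock: 11.4
tcp_pos: [0.5262, 0.2267, 0.1062]
eef_rot: [0.981, -0.195, -0.002, 0.001]
ft_force: [-3.0, 1.7, 5.4]
width: 0.0134
gripper_force: 59.3
```

Request:
apply_moves:
  steps: [0.002,0,0,0,1,0.002,0,0,0,1,0,0,0,0,1]

```text
clock: 11.7
tcp_pos: [0.5299, 0.2252, 0.1063]
eef_rot: [0.981, -0.195, -0.002, 0.001]
ft_force: [-3.2, 1.3, 5.3]
width: 0.0133
gripper_force: 59.3
```

Request:
apply_moves:
  steps: [0.002,0,0,0,1,0.002,0,0,0,1,0,0,0,0,1]

```text
clock: 12.0
tcp_pos: [0.5334, 0.2238, 0.1062]
eef_rot: [0.981, -0.195, -0.002, 0.001]
ft_force: [-3.9, 2.7, 5.1]
width: 0.0132
gripper_force: 59.3
```

Request:
apply_moves:
  steps: [0.002,0,0,0,1,0.001,0,0,0,1,0,0,0,0,1]

```text
clock: 12.3
tcp_pos: [0.5347, 0.2236, 0.1059]
eef_rot: [0.981, -0.195, -0.004, 0.001]
ft_force: [-4.6, 3.0, 6.3]
width: 0.0133
gripper_force: 59.4
```

Request:
apply_moves:
  steps: [0.001,0,0,0,1,0.001,0,0,0,1,0,0,0,0,1]

```text
clock: 12.6
tcp_pos: [0.5354, 0.2234, 0.1059]
eef_rot: [0.981, -0.195, -0.005, 0.001]
ft_force: [-6.1, 3.1, 7.4]
width: 0.0131
gripper_force: 59.5
```

Request:
apply_moves:
  steps: [0.001,0,0,0,1,0.001,0,0,0,1,0,0,0,0,1]

```text
clock: 12.9
tcp_pos: [0.5368, 0.2228, 0.1059]
eef_rot: [0.981, -0.194, -0.005, 0.001]
ft_force: [-7.6, 2.2, 8.6]
width: 0.0132
gripper_force: 59.6
```

Request:
apply_moves:
  steps: [0.001,0,0,0,1,0.001,0,0,0,1,0,0,0,0,1]

```text
clock: 13.2
tcp_pos: [0.5397, 0.2216, 0.1059]
eef_rot: [0.981, -0.195, -0.004, 0.001]
ft_force: [-4.8, 2.2, 6.5]
width: 0.0132
gripper_force: 59.5
```

Request:
apply_moves:
  steps: [0.001,0,0,0,1,0.001,0,0,0,1,0,0,0,0,1]

```text
clock: 13.5
tcp_pos: [0.5436, 0.22, 0.1063]
eef_rot: [0.981, -0.195, -0.002, 0.0]
ft_force: [-2.8, 2.0, 6.1]
width: 0.0134
gripper_force: 59.4
```

Request:
apply_moves:
  steps: [0.001,0,0,0,1,0.001,0,0,0,1,0,0,0,0,1]

```text
clock: 13.8
tcp_pos: [0.5452, 0.2193, 0.1062]
eef_rot: [0.981, -0.195, -0.002, 0.0]
ft_force: [-4.0, 2.4, 5.6]
width: 0.0128
gripper_force: 59.4
```

Request:
apply_moves:
  steps: [0.001,0,0,0,1,0.001,0,0,0,1,0,0,0,0,1]

```text
clock: 14.1
tcp_pos: [0.5455, 0.2192, 0.1062]
eef_rot: [0.981, -0.195, -0.004, 0.0]
ft_force: [-5.3, 2.6, 7.2]
width: 0.0131
gripper_force: 59.5
```

Request:
apply_moves:
  steps: [0.001,0,0,0,1,0.001,0,0,0,1,0,0,0,0,1]

```text
clock: 14.4
tcp_pos: [0.5457, 0.2191, 0.1061]
eef_rot: [0.981, -0.194, -0.006, 0.001]
ft_force: [-8.1, 2.7, 10.2]
width: 0.013
gripper_force: 59.8
```

Request:
apply_moves:
  steps: [0.001,0,0,0,1,0.001,0,0,0,1,0,0,0,0,1]

```text
clock: 14.7
tcp_pos: [0.5458, 0.2191, 0.1061]
eef_rot: [0.981, -0.194, -0.008, 0.001]
ft_force: [-10.9, 4.2, 12.3]
width: 0.0132
gripper_force: 60.2
```

Request:
apply_moves:
  steps: [-0.002,0,0,0,1,-0.002,0,-0.001,0,1,0,0,-0.001,0,1,0,0,-0.001,0,1,0,0,0,0,1]

```text
clock: 15.2
tcp_pos: [0.5456, 0.219, 0.1082]
eef_rot: [0.981, -0.195, -0.004, 0.001]
ft_force: [-6.1, 3.2, 2.0]
width: 0.0134
gripper_force: 58.6
```

Request:
apply_moves:
  steps: [-0.001,0,-0.0005,0,1,-0.001,0,0,0,1,0,0,0,0,1]

```text
clock: 15.5
tcp_pos: [0.5456, 0.219, 0.1092]
eef_rot: [0.981, -0.195, -0.002, 0.001]
ft_force: [-3.0, 2.7, 0.2]
width: 0.0134
gripper_force: 58.5
```

```bash
python3 - <<'E'
from h import *
rd();T=cam("top");S=cam("side");rd()
f=lambda i:cv2.resize(i,(400,400),interpolation=cv2.INTER_CUBIC)
r=[]
for d in(T,S):
    u,v=proj(d,(.575,.205,.1));u,v=int(u),int(v);print(u-25,v-25);r.append(f(d["img"][v-25:v+25,u-25:u+25]))
cv2.imwrite("pics/crop4.png",np.hstack(r)[:,:,::-1])
E
```

```text
15.5 [0.5456 0.219  0.1092] [ 9.807e-01 -1.953e-01 -2.100e-03  5.000e-04] F [-3.   2.7  0.2] w 0.0134 58.5
15.6 [0.5456 0.219  0.1092] [ 9.807e-01 -1.953e-01 -2.200e-03  5.000e-04] F [-4.4  2.8 -0.2] w 0.0132 58.5
217 244
270 173
```

View pics/crop4.png

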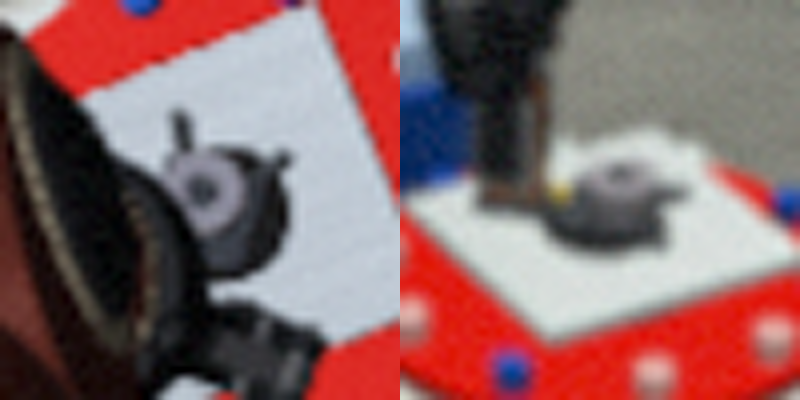

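The jaws have passed the pin with their tips beyond the head (crop 180,125 and 285,158), and the bridge is tight against the core. I'll release and retreat straight up.

Request:
apply_moves:
  steps: [-0.001,0,0,0,1,0,0,0,0,0.5,0,0,0,0,0.3,0,0,0,0,0.3,0,0,0,0,0.3,0,0,0,0,0.3,0,0,-0.01,0,0.3,0,0,-0.03,0,0.3,0,0,-0.04,0,0.3,0,0,-0.04,0,0.3]

```text
clock: 16.6
tcp_pos: [0.5465, 0.2188, 0.232]
eef_rot: [0.981, -0.196, -0.0, 0.0]
ft_force: [0.6, 0.2, -0.2]
width: 0.0599
gripper_force: 0.0
```

Request:
apply_moves:
  steps: [-0.03,0,-0.03,0,0.3,-0.05,0,-0.02,0,0.3,-0.05,0,0,0,0.3,-0.03,0,0,0,0.3,0,0,0,0,0.3]

```text
clock: 17.1
tcp_pos: [0.3976, 0.2819, 0.2799]
eef_rot: [0.982, -0.191, -0.001, -0.001]
ft_force: [0.1, -0.7, 0.5]
width: 0.0599
gripper_force: 0.0
```

```bash
python3 - <<'E'
from h import *
rd();T=cam("top");S=cam("side")
f=lambda i:cv2.resize(i,(400,400),interpolation=cv2.INTER_CUBIC)
r=[]
for d in(T,S):
    u,v=proj(d,(.57,.205,.1));u,v=int(u),int(v);print(u-25,v-25);r.append(f(d["img"][v-25:v+25,u-25:u+25]))
cv2.imwrite("pics/crop5.png",np.hstack(r)[:,:,::-1])
for d in(T,S):d["c"]=cen(orange(d))[0]
p=tri(ray(T,*T["c"]),ray(S,*S["c"]));print(p,np.linalg.norm(p[:2]-[.58,.2045]))
E
```

```text
17.1 [0.3976 0.2819 0.2799] [ 0.9815 -0.1914 -0.0011 -0.0011] F [ 0.1 -0.7  0.5] w 0.0599 0.0
217 246
268 174
[0.54543014 0.22217084 0.12206147] 0.038824392435120675
```

View pics/crop5.png

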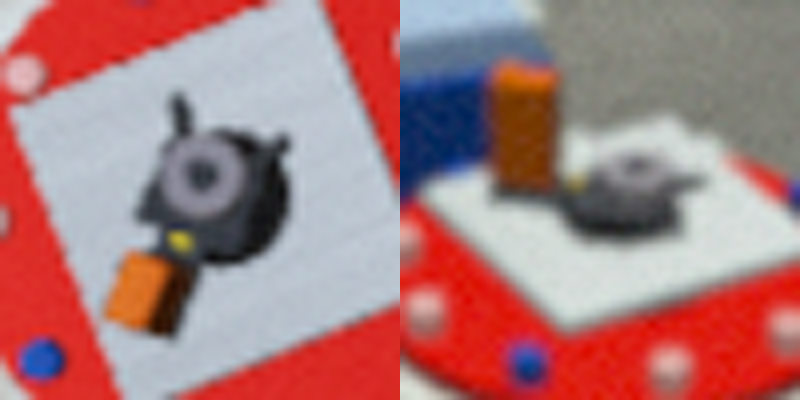

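The clip is flat and fully around the pin, with the grip measured 38–39 mm from the pin axis (nominal 38) and the robot clear.

```bash
python3 -c "
from station import bot
print(bot.hand_in())"
```

```text
the job is handed in; nothing more can be done
None
```

The clip is snapped home around the drive pin and released, with the arm clear of everything; pushing force on the shaker stayed below about 17 N, and the job was handed in at about 17 s.

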